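# Fetch the slip stone from the sprung tool case

### The arm

A 6-joint arm with a two-finger parallel gripper is mounted at the origin on the work surface. World frame = base frame: x ahead of the robot, y to its left, z up, the work surface at z = 0. Lengths are in m, angles in degrees, forces in N, time in s.
With the tool pointing down it reaches from about 0.25 to 0.725 m from the base axis. Payload 9.7 kg.
Tool frame: the origin (TCP) lies at the very end of the fingers, on their centre line; the grasp point (between the pads) lies 19 mm behind it (bot.grip_depth is the distance from the TCP to the grasp point, in m); z points along the fingers, y is the direction in which the jaws open and shut (so a half turn about z gives the same grasp; the last joint's range is limited). The gripper opens to 85 mm and grips with 20 to 120 N. Pads are 22 mm wide; open, the fingers measure 114 mm over their backs; the gripper's body (76 mm by 85 mm) begins 54 mm behind the grasp point. The pads swing forward as they close: fully open they stand 13 mm farther back than shut.
Start: joints at [0, 4.979, 10.078, 95.1, 0, 90], TCP at [0.55, -0, 0.231] pointing down, gripper open.
Joint ranges: [-179.16, 179.16], [-48.56, 103.87], [-65.8, 70.77], [-126.05, 130.52], [-82.76, 87.17], [-180, 180]. Speed limits (degrees/s): [127.2, 127.2, 147.25, 180, 180, 180].

### API

Orientations are given as [roll, pitch, yaw] about the fixed x, y, z axes, in that order (R = Rz(yaw) Ry(pitch) Rx(roll)).
In Python, from workcell import telemetry, optics, order, bot gives the robot as it stands. The module is installed in compiled form; this text tells all that it offers.
- The arm moves only by the shell command python3 -m inch 'ROWS' [FORCE]. ROWS is JSON, a list of rows, each a list of 7 numbers: the shift along the tool's x, y, z in m, then the turn, a rotation vector about the tool's x, y, z in rad, then the closure, from 0 (fully open) to 1 (shut). In form: [[tx, ty, tz, rx, ry, rz, grip], ...]. A call has 1 to 12 rows; each row is the pose to reach, as a shift and turn from the pose commanded when the call began, along the tool's axes at that moment; what a row does not reach only later rows make up. A row lasts 1/12 s, in which the tool goes at most 41.7 mm and 7.16 degrees, less where a joint would pass 70% of its speed; a pose out of reach is approached as far as the arm can. A call with a gripper value outside its range is refused whole. The fingers move at their own pace and stop on an object; FORCE is the grip in N (left out, the last holds). Time passes only in rows, so rows that repeat a pose let the fingers close. It gives the time, the measured TCP pose, the force and the opening at its end, in the units of the state.
- telemetry.get_obs(): the state, without advancing time (a new reading comes with each control period).
- optics.camera(name): name is "scene" or "side" or "wrist"; returns (picture, depth): 480x640x3 uint8, red, green, blue; 480x640 float32, m along the optical axis (not along the pixel's ray), 0 where there is no reading.
- optics.camera_info(name): a dict with "camera_matrix" (3x3 intrinsics, pixels), "xyz" and "attitude" of the camera in the world; the wrist camera has in their place "mount" (4x4, takes a point from camera to tool coordinates, whose origin is the TCP and whose axes are the flange's). Camera axes: x right, y down, z forward; pixel columns grow to the right and rows downward; lengths in m; the calibration is good to about 2 mm. The wrist camera is an equidistant fisheye: a pixel r from the principal point sees the ray r / f radians off the axis. A picture is of the moment at which its call begins: read the wrist's pose just before it. camera_info takes no time and is no camera call.
- order.job_done(): hands the job in, once; it reports no verdict.
The state is a dict: "time": time; "q": joint angles; "qd": joint speeds; "joint_efforts": joint torques, N m; "ee_pos": TCP position; "tcp_rot": TCP orientation; "wrist_force": force on the tool from outside, world axes, zero at the start; "torque": the same for the moment, N m; "opening": finger opening in m.
Only numpy, scipy, OpenCV 4.12 (cv2) and the standard library are available. Lean on these libraries where they do the work, as an engineer would, in place of code of your own. Each camera call takes 0.05 s, during which the arm holds its last target. There are 200 camera calls.

### The job

The carver wants to sharpen: lift the carved mould board off the lid of the tool case and lay it flat, wholly on the felt mat, then push the case's latch button and let the lid spring fully open by itself without touching it. Take the narrow slip stone out of the case and lay it flat and lengthwise on the bare cork strip in the sharpening tray, setting it down rather than dropping it; leave the lid open and everything else where it is.

Things in the scene. Friction and masses are not known exactly. Their poses are not given: they have to be found in the camera images.
- case_front (a point): Wooden tool case, fixed, 245 mm deep (x), 200 wide (y), 97 high shut. The point is the middle of the foot of its front edge, at bench height; x points to its back, z up; turned about the vertical only; the front faces the robot's left, give or take 20 degrees. Its front is a shoulder sloping up at 40 degrees, 17 mm high at x 0 to 58 mm at x 49 mm; behind it is the compartment under the lid.
- bed_mid (a point): Centre of the surface of the stone bed in the case's compartment (axes of the case); the bed slopes up to the back at 25 degrees, 184 mm wide (y) between 8 mm side walls. From case_front: front wall 60 mm high at x 51 to 59 mm; side walls 60 mm high up to x 95 mm, then 85 mm; back wall 85 mm high from x 235 mm
- latch_top (a point): Centre of the outer face of the round brass latch button (24 mm across, 11 mm proud) in the middle of the sloped shoulder, under the overhanging edge of the lid; the axes are those of the case (x to the back, z up). It is pushed square to the slope, along (sin 40 deg, 0, -cos 40 deg) in these axes, that is, by a tool tilted 40 degrees from vertical, coming from the front.
- latch (a joint): Travel of the latch button: 0 out, 0.008 m fully in; spring force 1.8 N at the start to 4.6 N fully in. The lid is set free at about 0.004 m.
- lid_edge (a point): Middle of the front edge of the lid (220 mm from hinge to edge, 200 wide, 12 thick); shut, its top is 97 mm above the bench and this edge overhangs the latch button. On its underside, 16 to 24 mm in from the edge, a skirt reaches 24 mm down, with a brass catch 41 mm deep in its middle.
- lid (a joint): Opening angle of the lid about its hinge along the back top edge of the case: 0 shut, 1.35 rad fully open (nearly upright). A spring throws it open in about 1 s once the latch frees it and keeps it open.
- mould_mid (a point): Centre of the carved wooden mould board, 100 mm long (x), 50 wide (y), 22 high (z), 90 g, that lies flat on the shut lid, turned any way up to 45 degrees from the case.
- mat_top (a point): Centre of the top of a grey felt mat, 180 by 180 mm, 3 mm thick, fixed to the bench; x and y along its sides. It is on one side of the case, the sharpening tray on the other.
- slip_mid (a point): Centre of the narrow slip stone: grey, 90 mm long (x), 20 wide (y), 18 thick (z), 85 g. It starts in the case, its length running up the 25 degree bed from front to back (its z is square to the bed, tilted towards the front), its foot against a 10 mm ledge, 45 mm left or right of the middle.
- wide_mid (a point): Centre of the wide stone, grey, 90 by 44 by 18 mm, that lies on the bed beside the slip stone, 90 mm between centres. To be left there.
- strip_top (a point): Centre of the top of the bare cork strip, 110 mm long (x) by 36 wide (y), 7 mm above the bench, in the sharpening tray. The tray is fixed, 150 by 220 mm, with 5 mm thick walls 14 mm high; it has three lanes 58 mm apart, lengthwise along x of this point; the strip lies in one and the file block and the strop in the other two.
- file_block: Steel file on a wooden block, 90 by 26 by 20 mm high, loose in the tray; origin under its centre. To be left alone.
- strop: Leather-faced strop block, 100 by 30 by 20 mm high, loose in the tray; origin under its centre. To be left alone.
- mallet: Round wooden mallet standing on its head, 72 mm across, 155 high, near the robot; origin under its centre. To be left alone.
- gouge: Gouge lying across the bench behind the case, 205 mm long (along x), 26 mm high; origin on the bench about half-way along. To be left alone.
- spoon: Wooden spoon lying on the bench near the robot, about 170 mm long, along x. To be left alone.
- bowl: Wooden bowl, 130 mm across, 60 high, towards the back left; origin under its centre. To be left alone.
- horse: Wooden rocking-horse toy, about 120 mm long, 135 high, towards the back right; origin under its centre. To be left alone.
There are look-alikes about, which are no part of the job. Leave any green or yellow look-alike of the part that bears mould_mid alone.

How it is judged (in metres and radians):
On the way, in this order (a step that is already met when the one before it is completed fails the run):
1. the mould board lies flat, wholly on the mat, released (x of mould_mid in the frame of mat_top between -0.065 and 0.065 m and y of mould_mid in the frame of mat_top between -0.065 and 0.065 m and z of mould_mid in the frame of mat_top below 0.016 m and angle between mould_mid's own z axis and vertical below 0.15 rad and contact force between mould and the fingers below 0.1 N and linear speed of mould below 0.03 m/s and value of joint lid below 0.05 rad), for 0.2 s.
2. the latch has been pushed and the lid has sprung fully open by itself (value of joint lid above 1.2 rad), for 0.2 s.
At the end, for the whole second after the job is handed in: Slip stone flat and at rest on the cork strip: centre within 20 mm along and 12 mm across of the strip's, length within 0.2 rad of it; mould board flat on the mat, centre within 65 mm of the mat's along each side; lid open beyond 1.2 rad (x of slip_mid in the frame of strip_top between -0.02 and 0.02 m and y of slip_mid in the frame of strip_top between -0.012 and 0.012 m and z of slip_mid in the frame of strip_top below 0.014 m and angle between each of slip_mid, mould_mid's own z axis and vertical below 0.15 rad and angle between the x axis of slip_mid and the x axis of strip_top, either way round below 0.2 rad and x of mould_mid in the frame of mat_top between -0.065 and 0.065 m and y of mould_mid in the frame of mat_top between -0.065 and 0.065 m and z of mould_mid in the frame of mat_top below 0.016 m and value of joint lid above 1.2 rad and linear speed of each of slip, mould below 0.02 m/s and contact force between slip and the fingers below 0.1 N); the robot touches nothing.
It fails at once if the robot touches the lid (over 1.5 N) once it is off the latch (value of joint lid above 0.03 rad and (contact force between lid and the arm above 1.5 N or contact force between lid and the fingers above 1.5 N)).
It fails at once if the slip stone is dropped on to the strip (still over 0.5 m/s within 45 mm of it) (horizontal distance between slip_mid and strip_top below 0.05 m and z of slip_mid in the frame of strip_top below 0.045 m and linear speed of slip above 0.5 m/s).
It fails at once if another stone, tool or carved thing is moved by more than 25 mm (distance of any of wide_mid, file_block, strop, mallet, gouge, spoon, bowl, horse from where it was at the start of the episode above 0.025 m).
It also fails if it takes over 59 s, if anything falls off the work surface, if the arm or the gripper's body presses on something with over 40 N, if the wrist force passes 120 N, or if a joint passes its speed limit or range.

## Working session

There is one attempt and no reset: what is moved stays moved. The work goes in short steps, Python scripts to look and compute and a shell command to move; the robot and the scene stay as the last step left them, time stands still between calls to the robot, and variables do not carry over. Pictures are saved under pics/ and viewed, about 8 in all and at most 12, crops included, and the job is handed in when it is done.

```bash
mkdir -p pics; ls
python3 - <<'E'
from workcell import telemetry, optics
import cv2,numpy as np
print(telemetry.get_obs())
for n in("scene","side"):
    p,d=optics.camera(n); cv2.imwrite(f"pics/{n}0.png",p[:,:,::-1]); np.save(f"pics/{n}0.npy",d); print(n,optics.camera_info(n))
print(optics.camera_info("wrist"))
E
```

```text
pics
{'time': 0.0, 'q': array([-9.12863169e-04,  5.01000166e+00,  1.00329457e+01,  9.50973281e+01,
        9.68578173e-05,  8.99996958e+01]), 'qd': array([-0.05376729,  0.00745924,  0.04438979, -0.04019088,  0.01271148,
        0.04719112]), 'joint_efforts': array([ 7.68234549e-04, -5.20392072e+01,  4.64802504e+01,  1.63646933e-02,
        2.23589603e-05, -6.77332673e-05]), 'ee_pos': array([ 5.49776782e-01, -8.27751191e-06,  2.30580081e-01]), 'tcp_rot': array([-1.79925616e+02, -9.72526260e-05,  8.99993912e+01]), 'wrist_force': array([-0.30338447, -0.05724743,  0.09250213]), 'torque': array([ 0.0083416 ,  0.02513283, -0.06971976]), 'opening': 0.08527533630809891}
scene {'camera_matrix': array([[600.89565524,   0.        , 321.20611282],
       [  0.        , 600.89565524, 241.94586727],
       [  0.        ,   0.        ,   1.        ]]), 'xyz': array([ 1.0016608 , -0.81600739,  1.24576931]), 'attitude': array([-140.00724366,    0.64066534,   29.37528885])}
side {'camera_matrix': array([[488.08801096,   0.        , 313.32551226],
       [  0.        , 488.08801096, 236.09679988],
       [  0.        ,   0.        ,   1.        ]]), 'xyz': array([0.40564925, 0.82622417, 0.86218285]), 'attitude': array([-132.70703742,   -0.22723517, -173.78045492])}
{'camera_matrix': array([[371.64829954,   0.        , 318.2238246 ],
       [  0.        , 371.64829954, 244.32548117],
       [  0.        ,   0.        ,   1.        ]]), 'mount': array([[ 3.62304796e-05, -9.61100479e-01, -2.76198964e-01,
         7.13545651e-02],
       [ 9.99999268e-01, -2.99153875e-04,  1.17215279e-03,
         1.14965358e-03],
       [-1.20918260e-03, -2.76198805e-01,  9.61099765e-01,
        -1.44087715e-01],
       [ 0.00000000e+00,  0.00000000e+00,  0.00000000e+00,
         1.00000000e+00]])}
```

View pics/scene0.png

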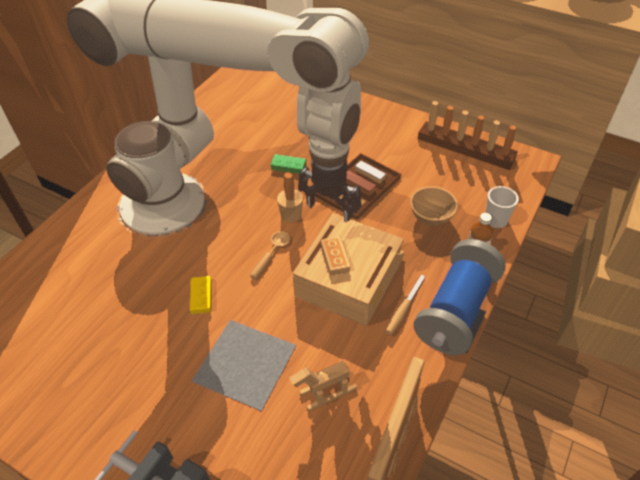

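View pics/side0.png

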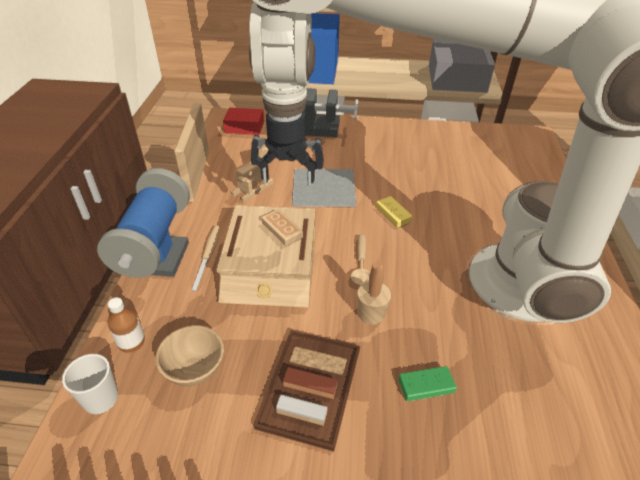

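The orange-brown carved board lying on the case lid is the mould: scene (337,255), side (280,227). The yellow (200,295) and green (288,163) blocks on the bench are the look-alikes. The mat is at side (325,188). The tray is at (308,388), with the cork strip in the lane nearest the case, around (318,360). I'll measure these and confirm in a crop.

```bash
cat > h.py <<'E'
import numpy as np,cv2
from scipy.spatial.transform import Rotation as R
from workcell import optics
def cloud(n,d):
    i=optics.camera_info(n);K=i["camera_matrix"]
    v,u=np.mgrid[:480,:640]
    P=np.stack([(u-K[0,2])/K[0,0]*d,(v-K[1,2])/K[1,1]*d,d],-1)
    W=P@R.from_euler('xyz',i["attitude"],degrees=True).as_matrix().T+i["xyz"]
    W[d==0]=np.nan
    return W
def rect(W,m,open_=True):
    m=m.astype(np.uint8)
    if open_: m=cv2.morphologyEx(m,cv2.MORPH_OPEN,np.ones((3,3)))
    n,l,s,c=cv2.connectedComponentsWithStats(m)
    k=1+np.argmax(s[1:,4]); p=W[l==k]
    (cx,cy),wh,a=cv2.minAreaRect((p[:,:2]*1000).astype(np.float32))
    return dict(c=(round(cx,1),round(cy,1)),wh=np.round(wh,1),a=round(a,1),z=np.round(1000*np.median(p[:,2]),1),n=len(p),px=np.round(c[k]))
E
python3 - <<'E'
from h import *
for n in("side","scene"):
    W=cloud(n,np.load(f"pics/{n}0.npy")); I=cv2.imread(f"pics/{n}0.png"); H=cv2.cvtColor(I,cv2.COLOR_BGR2HSV)
    x,y,z=np.moveaxis(W,-1,0)
    reg=(x>.3)&(x<.8)
    print(n,"lid",rect(W,reg&(abs(z-.097)<.006)&(abs(y)<.3)))
    print(n,"mould",rect(W,reg&(abs(z-.119)<.006)&(abs(y)<.3)))
    print(n,"mat",rect(W,reg&(z<.012)&(H[...,1]<70)&(y<0)))
    print(n,"low",rect(W,reg&(abs(z)<.012)&(y>.1)&(H[...,2]<85)))
    print(n,"strip",rect(W,reg&(abs(z-.007)<.006)&(y>.05)&(H[...,1]<140)&(H[...,2]>90)))
I=cv2.imread("pics/side0.png")
a=cv2.resize(I[195:315,210:330],(400,400),interpolation=cv2.INTER_CUBIC);b=cv2.resize(I[328:448,250:370],(400,400),interpolation=cv2.INTER_CUBIC)
cv2.imwrite("pics/crop1.png",np.hstack([a,b]))
E
```

```text
side lid {'c': (593.8, 17.0), 'wh': array([200.5, 225.2]), 'a': 2.5, 'z': np.float64(97.5), 'n': 4988, 'px': array([266., 243.])}
side mould {'c': (566.5, -6.2), 'wh': array([ 51.2, 102.7]), 'a': 43.5, 'z': np.float64(119.9), 'n': 667, 'px': array([282., 225.])}
side mat {'c': (496.5, -316.2), 'wh': array([179.6, 192.2]), 'a': 5.6, 'z': np.float64(3.3), 'n': 2203, 'px': array([324., 188.])}
side low {'c': (389.4, 290.5), 'wh': array([111.8,   8.4]), 'a': 80.7, 'z': np.float64(5.2), 'n': 180, 'px': array([349., 372.])}
side strip {'c': (466.6, 324.5), 'wh': array([203.9, 134.9]), 'a': 80.5, 'z': np.float64(5.8), 'n': 3825, 'px': array([310., 385.])}
scene lid {'c': (597.8, 15.6), 'wh': array([201.5, 227. ]), 'a': 2.5, 'z': np.float64(95.7), 'n': 4708, 'px': array([351., 258.])}
scene mould {'c': (571.7, -9.8), 'wh': array([ 50.8, 103.3]), 'a': 42.6, 'z': np.float64(118.2), 'n': 640, 'px': array([335., 253.])}
scene mat {'c': (500.3, -317.0), 'wh': array([180.3, 180.3]), 'a': 5.4, 'z': np.float64(1.7), 'n': 5189, 'px': array([244., 364.])}
scene low {'c': (508.3, 299.1), 'wh': array([35.8, 20.7]), 'a': 8.3, 'z': np.float64(1.7), 'n': 47, 'px': array([367., 196.])}
scene strip {'c': (696.2, 328.4), 'wh': array([48.7, 36.8]), 'a': 8.5, 'z': np.float64(6.1), 'n': 122, 'px': array([432., 212.])}
```

View pics/crop1.png

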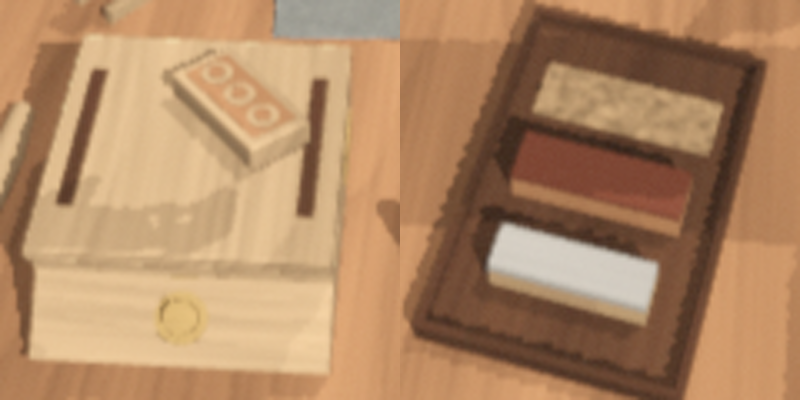

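The crop confirms the board: carved orange face, lying on the lid, at crop (240,108). The brass button is at crop (180,318). The mottled bare cork strip, in the lane nearest the case, has corners at crop (547,62), (724,100), (708,155) and (535,112). I'll intersect the pixel rays with known heights and locate the obstacles.

```bash
cat >> h.py <<'E'
def ray(n,u,v,z):
    i=optics.camera_info(n);K=i["camera_matrix"]
    d=R.from_euler('xyz',i["attitude"],degrees=True).apply([(u-K[0,2])/K[0,0],(v-K[1,2])/K[1,1],1])
    return np.round(1000*(i["xyz"]+d*(z-i["xyz"][2])/d[2]),1)[:2]
E
python3 - <<'E'
from h import *
S=[ray("side",u,v,.007) for u,v in((294.1,346.6),(347.2,358),(342.4,374.5),(290.5,361.6))]
print("strip",S,np.mean(S,0)); 
T=[ray("side",u,v,.014) for u,v in((290.5,330.4),(359.5,346.6),(335.5,448),(253.6,428.5))]
print("tray",T,np.mean(T,0))
print("latch",ray("side",264,290.4,.046))
print("horse",ray("scene",325,370,.13),"mallet side",ray("side",376,270,.155),ray("side",372,312,0),"horse side",ray("side",250,180,.05))
E
```

```text
strip [array([505.7, 245.2]), array([394.6, 260.4]), array([401.8, 299.3]), array([508. , 281.6])] [452.525 271.625]
tray [array([518. , 210.5]), array([371.1, 235. ]), array([404.5, 449.3]), array([553.2, 430.4])] [461.7 331.3]
latch [586.9 134. ]
horse [ 707.  -302.1] mallet side [351.3 149. ] [346.4 130.6] horse side [ 699.  -259.1]
```

```bash
python3 -m inch '[[-0.008,0.019,0.02,0,0,-0.12,0],[-0.008,0.019,0.04,0,0,-0.24,0],[-0.008,0.019,0.05,0,0,-0.36,0],[-0.008,0.019,0.06,0,0,-0.48,0],[-0.008,0.019,0.08,0,0,-0.60,0],[-0.008,0.019,0.09,0,0,-0.72,0],[-0.008,0.019,0.1,0,0,-0.75,0],[-0.008,0.019,0.115,0,0,-0.75,0],[-0.008,0.019,0.125,0,0,-0.75,0],[-0.008,0.019,0.131,0,0,-0.75,0],[-0.008,0.019,0.131,0,0,-0.75,0],[-0.008,0.019,0.131,0,0,-0.75,0]]' 40
python3 - <<'E'
from h import *
p,d=optics.camera("side");cv2.imwrite("pics/s1.png",cv2.resize(p[130:310,200:380,::-1],(500,500)))
p,d=optics.camera("wrist");cv2.imwrite("pics/w1.png",cv2.resize(p[:,:,::-1],(640,480)))
E
```

```text
time: 1.1
ee_pos: [0.5689, -0.008, 0.1003]
tcp_rot: [-180.0, -0.0, 133.0]
wrist_force: [-0.2, 0.1, 0.1]
opening: 0.0856
```

View pics/s1.png

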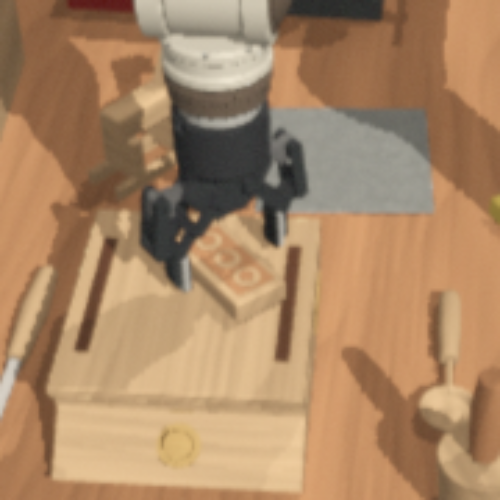

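The fingers straddle the board's 50 mm width at crop (175,280) and (278,235). Closing, then lifting.

```bash
python3 -m inch '[[0,0,0,0,0,0,0.3],[0,0,0,0,0,0,0.6],[0,0,0,0,0,0,0.7],[0,0,0,0,0,0,0.7],[0,0,0,0,0,0,0.7],[0,0,0,0,0,0,0.7],[0,0,0,0,0,0,0.7],[0,0,-0.01,0,0,0,0.7],[0,0,-0.03,0,0,0,0.7],[0,0,-0.06,0,0,0,0.7],[0,0,-0.09,0,0,0,0.7],[0,0,-0.1,0,0,0,0.7]]' 40; python3 -c "
import numpy as np
d=np.array([498-569,-316+8])
a=np.radians(133);print(d@[np.cos(a),np.sin(a)],d@[np.sin(a),-np.cos(a)])"
```

```text
time: 2.2
ee_pos: [0.5698, -0.0081, 0.205]
tcp_rot: [179.8, 0.2, 133.0]
wrist_force: [1.2, 0.3, 0.3]
opening: 0.049
-176.83505653426715 -261.9816077142106
```

```bash
python3 -m inch '[[-0.01,-0.015,0,0,0,0,0.7],[-0.03,-0.044,0,0,0,0,0.7],[-0.05,-0.074,0,0,0,0,0.7],[-0.07,-0.104,0,0,0,0,0.7],[-0.09,-0.133,0,0,0,0,0.7],[-0.11,-0.163,0,0,0,0,0.7],[-0.13,-0.193,0,0,0,0,0.7],[-0.15,-0.222,0,0,0,0,0.7],[-0.167,-0.247,0,0,0,0,0.7],[-0.177,-0.262,0,0,0,0,0.7],[-0.177,-0.262,0.02,0,0,0,0.7],[-0.177,-0.262,0.05,0,0,0,0.7]]'
python3 -m inch '[[0,0,0.03,0,0,0,0.7],[0,0,0.06,0,0,0,0.7],[0,0,0.09,0,0,0,0.7],[0,0,0.11,0,0,0,0.7],[0,0,0.125,0,0,0,0.7],[0,0,0.132,0,0,0,0.7],[0,0,0.138,0,0,0,0.7],[0,0,0.141,0,0,0,0.7],[0,0,0.141,0,0,0,0.7],[0,0,0.141,0,0,0,0.7]]'
```

```text
time: 3.2
ee_pos: [0.4984, -0.3183, 0.152]
tcp_rot: [179.9, 0.2, 132.8]
wrist_force: [0.5, -0.4, -1.0]
opening: 0.0491
time: 4.03
ee_pos: [0.4984, -0.3164, 0.0102]
tcp_rot: [180.0, 0.1, 133.0]
wrist_force: [-0.8, -0.8, -1.6]
opening: 0.0487
```

```bash
python3 -m inch '[[0,0,0.001,0,0,0,0.7],[0,0,0.002,0,0,0,0.7],[0,0,0.003,0,0,0,0.7],[0,0,0.004,0,0,0,0.7],[0,0,0.004,0,0,0,0.7],[0,0,0.004,0,0,0,0.7]]'
python3 -m inch '[[0,0,0,0,0,0,0.5],[0,0,0,0,0,0,0.2],[0,0,0,0,0,0,0],[0,0,0,0,0,0,0],[0,0,0,0,0,0,0],[0,0,-0.02,0,0,0,0],[0,0,-0.05,0,0,0,0],[0,0,-0.09,0,0,0,0],[0,0,-0.13,0,0,0,0],[0,0,-0.17,0,0,0,0],[0,0,-0.2,0,0,0,0],[0,0,-0.2,0,0,0,0]]'
python3 - <<'E'
from h import *
for n in("scene","side"):
    p,d=optics.camera(n);W=cloud(n,d);np.save(f"pics/{n}2.npy",d);cv2.imwrite(f"pics/{n}2.png",p[:,:,::-1])
    x,y,z=np.moveaxis(W,-1,0)
    print(n,rect(W,(abs(z-.025)<.008)&(y<-.2)&(y>-.42)&(abs(x-.5)<.1)))
E
```

```text
time: 4.53
ee_pos: [0.4983, -0.3163, 0.0069]
tcp_rot: [180.0, 0.1, 133.0]
wrist_force: [-3.6, 2.5, 10.1]
opening: 0.0494
time: 5.53
ee_pos: [0.4995, -0.3171, 0.2126]
tcp_rot: [179.9, 0.5, 133.0]
wrist_force: [1.8, -1.8, 1.5]
opening: 0.0853
scene {'c': (500.0, -318.2), 'wh': array([ 49.7, 104.9]), 'a': 43.1, 'z': np.float64(24.4), 'n': 851, 'px': array([243., 359.])}
side {'c': (494.9, -313.8), 'wh': array([ 52.4, 104.8]), 'a': 41.4, 'z': np.float64(25.8), 'n': 410, 'px': array([324., 181.])}
```

The mould is flat on the mat: centre about (497,-316) against the mat's (498,-316). Next, the approach to the latch.

```bash
cat >> h.py <<'E'
from workcell import telemetry
a=np.radians(-87.5); XC=np.array([np.cos(a),np.sin(a),0]); YC=np.array([-np.sin(a),np.cos(a),0]); Z=np.array([0,0,1.])
CF=np.array([.590,.151,0])
def down(yaw): return R.from_euler('xyz',[180,0,yaw],degrees=True)
def tilt(deg): return down(92.5)*R.from_rotvec([0,-np.radians(deg),0])
def go(p,Rt,o=None):
    o=o or telemetry.get_obs(); R0=R.from_euler('xyz',o["tcp_rot"],degrees=True)
    print("shift",np.round(R0.inv().apply(np.array(p)-o["ee_pos"]),4),"turn",np.round((R0.inv()*Rt).as_rotvec(),4))
LT=CF+XC*.0174+Z*.0459
E
python3 - <<'E'
from h import *
d=tilt(40).as_matrix()[:,2];print(LT,d)
go([.56,-.03,.26],down(92.5)); go(LT-.2*d,tilt(40))
for n,c in(("scene",None),("side",None)):
    I=cv2.imread(f"pics/{n}2.png")
    H=cv2.cvtColor(I,cv2.COLOR_BGR2HSV);W=cloud(n,np.load(f"pics/{n}2.npy"));x,y,z=np.moveaxis(W,-1,0)
    t=(x>.36)&(x<.57)&(y>.19)&(y<.46)
    print(n,"tray",rect(W,t&(z>.004)&(z<.045)|t&(H[...,2]<110)),"strip",rect(W,t&(z<.016)&(H[...,2]>125)&(y<.31)&(x<.53)&(x>.38)))
    if n=="scene": cv2.imwrite("pics/c2.png",cv2.resize(I[140:230,290:410],(800,600),interpolation=cv2.INTER_CUBIC))
E
```

```text
[0.59075898 0.13361656 0.0459    ] [ 0.028038   -0.64217582 -0.76604444]
shift [ 0.1676  0.2403 -0.0536] turn [0.0016 0.0022 0.7064]
shift [0.3643 0.4577 0.0069] turn [ 0.2479 -0.6662  0.6763]
scene tray {'c': (464.3, 328.4), 'wh': array([231.1, 159.7]), 'a': 80.2, 'z': np.float64(8.2), 'n': 2184, 'px': array([360., 183.])} strip {'c': (456.7, 270.3), 'wh': array([ 66.7, 124.4]), 'a': 65.8, 'z': np.float64(4.3), 'n': 485, 'px': array([348., 197.])}
side tray {'c': (463.6, 324.0), 'wh': array([234.1, 154.3]), 'a': 80.4, 'z': np.float64(7.4), 'n': 7642, 'px': array([310., 390.])} strip {'c': (454.1, 268.9), 'wh': array([ 46.5, 114.3]), 'a': 81.3, 'z': np.float64(7.1), 'n': 976, 'px': array([318., 360.])}
```

View pics/c2.png

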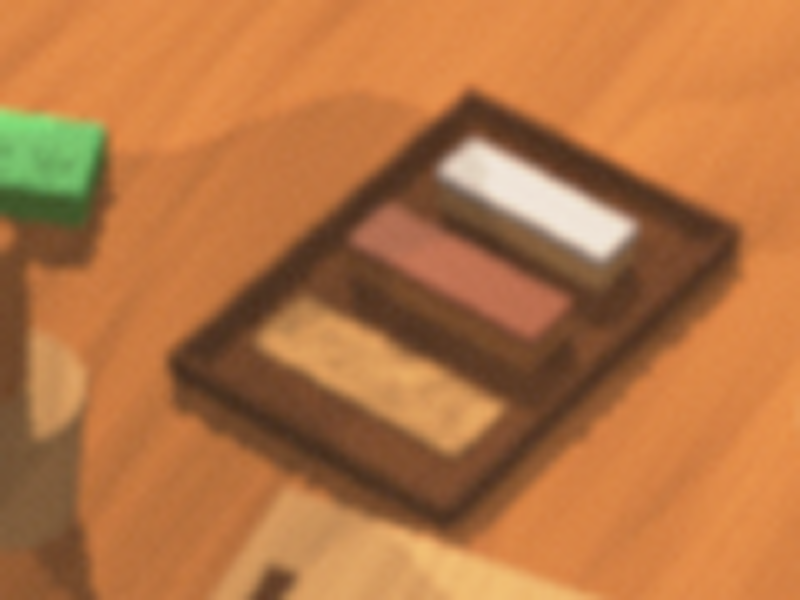

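The scene crop shows the cork strip with corners (303,296), (508,405), (458,456) and (255,338), unobstructed. Moving over the case to the latch side.

```bash
python3 -m inch '[[0,0,-0.03,0,0,0.05,0.3],[0.01,0.015,-0.05,0,0,0.12,0.6],[0.03,0.043,-0.054,0,0,0.2,1],[0.05,0.072,-0.054,0,0,0.28,1],[0.07,0.1,-0.054,0,0,0.36,1],[0.09,0.129,-0.054,0,0,0.44,1],[0.11,0.158,-0.054,0,0,0.52,1],[0.13,0.186,-0.054,0,0,0.6,1],[0.15,0.215,-0.054,0,0,0.68,1],[0.165,0.237,-0.054,0,0,0.706,1],[0.168,0.24,-0.054,0,0,0.706,1],[0.168,0.24,-0.054,0,0,0.706,1]]'
python3 - <<'E'
from h import *
S=[ray("scene",290+u*.15,140+v*.15,.007) for u,v in((303,296),(508,405),(458,456),(255,338))]
print(S,np.mean(S,0))
d=tilt(40).as_matrix()[:,2]
go(LT-.15*d,tilt(40));
E
```

```text
time: 6.63
ee_pos: [0.5588, -0.0279, 0.2575]
tcp_rot: [-179.8, -0.0, 92.7]
wrist_force: [-0.6, 0.9, -0.6]
opening: 0.0003
[array([408.5, 294.4]), array([517. , 278.4]), array([511.9, 241.5]), array([402.6, 261.6])] [460.    268.975]
shift [0.2563 0.0402 0.0967] turn [-0.0014 -0.6984  0.0044]
```

```bash
python3 -m inch '[[0.02,0.003,0,0,-0.06,0,1],[0.05,0.008,0,0,-0.14,0,1],[0.08,0.012,0,0,-0.22,0,1],[0.11,0.017,0,0,-0.3,0,1],[0.14,0.022,0,0,-0.38,0,1],[0.17,0.027,0,0,-0.46,0,1],[0.2,0.031,0.01,0,-0.54,0,1],[0.23,0.036,0.03,0,-0.62,0,1],[0.25,0.04,0.06,0,-0.698,0,1],[0.256,0.04,0.09,0,-0.698,0,1],[0.256,0.04,0.097,0,-0.698,0,1],[0.256,0.04,0.097,0,-0.698,0,1]]' 60
python3 - <<'E'
from h import *
d=tilt(40).as_matrix()[:,2]
o=telemetry.get_obs();print(o["q"]);go(LT-.012*d,tilt(40))
p,_=optics.camera("side");cv2.imwrite("pics/s3.png",cv2.resize(p[150:350,190:390,::-1],(600,600)))
E
```

```text
time: 7.63
ee_pos: [0.5872, 0.2265, 0.1591]
tcp_rot: [-179.6, 40.2, 92.8]
wrist_force: [0.5, -0.2, 1.2]
opening: -0.0004
[ 35.25057985  36.7475211   34.01334165 112.04114681 -32.69670143
 129.98488735]
shift [2.000e-03 1.000e-04 1.345e-01] turn [-0.0044  0.003   0.004 ]
```

View pics/s3.png

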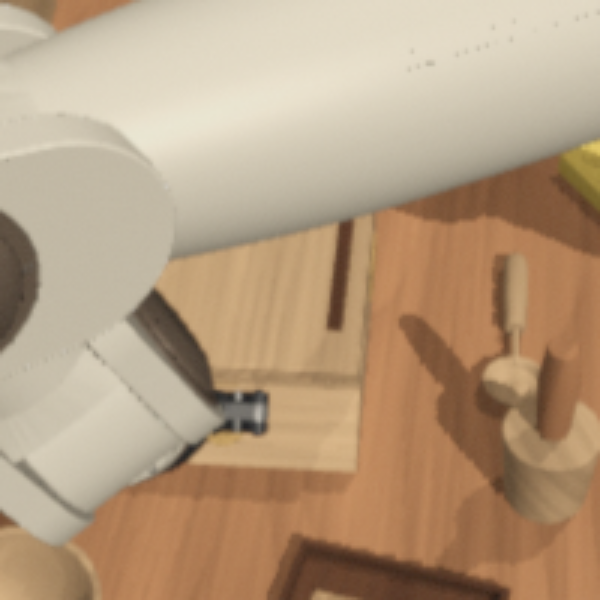

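The closed fingers (crop 250,410) point at the button (228,437) along the slope normal, and the arm stays on the front side, clear of the lid's sweep. Approaching, then pushing gently.

```bash
python3 -m inch '[[0,0,0.02,0,0,0,1],[0,0,0.045,0,0,0,1],[0,0,0.07,0,0,0,1],[0,0,0.095,0,0,0,1],[0,0,0.115,0,0,0,1],[0,0,0.128,0,0,0,1],[0.002,0,0.134,0,0,0,1],[0.002,0,0.134,0,0,0,1],[0.002,0,0.134,0,0,0,1]]'
python3 -m inch '[[0,0,0.003,0,0,0,1],[0,0,0.006,0,0,0,1],[0,0,0.008,0,0,0,1],[0,0,0.01,0,0,0,1],[0,0,0.01,0,0,0,1]]'
python3 - <<'E'
from h import *
d=tilt(40).as_matrix()[:,2]
o=telemetry.get_obs();go(LT,tilt(40),o);print(o["wrist_force"]@d)
E
```

```text
time: 8.43
ee_pos: [0.5923, 0.1429, 0.0611]
tcp_rot: [179.8, 39.9, 92.3]
wrist_force: [-0.5, -0.0, 0.0]
opening: -0.0003
time: 8.85
ee_pos: [0.5916, 0.1369, 0.0503]
tcp_rot: [-180.0, 40.0, 92.6]
wrist_force: [0.0, 0.3, 0.2]
opening: 0.0002
shift [ 0.0003 -0.001   0.0055] turn [-0.0001  0.0001  0.0007]
-0.35199300213917695
```

```bash
python3 -m inch '[[0,0,0.002,0,0,0,1],[0,0,0.004,0,0,0,1],[0,0,0.006,0,0,0,1],[0,0,0.007,0,0,0,1],[0,0,0.007,0,0,0,1]]'; python3 -m inch '[[0,0,0.0015,0,0,0,1],[0,0,0.003,0,0,0,1],[0,0,0.003,0,0,0,1]]'
```

```text
time: 9.27
ee_pos: [0.592, 0.1326, 0.0453]
tcp_rot: [180.0, 40.0, 92.5]
wrist_force: [-0.4, 1.9, 0.6]
opening: -0.0
time: 9.52
ee_pos: [0.5921, 0.1306, 0.0429]
tcp_rot: [180.0, 40.0, 92.5]
wrist_force: [-0.6, 3.6, 1.3]
opening: 0.0004
```

```bash
python3 -m inch '[[0,0,0.0015,0,0,0,1],[0,0,0.003,0,0,0,1],[0,0,0.003,0,0,0,1],[-0.001,0,-0.01,0,0,0,1],[-0.004,0,-0.03,0,0,0,1],[-0.004,0,-0.06,0,0,0,1],[-0.004,0,-0.09,0,0,0,1],[-0.004,0,-0.12,0,0,0,1],[-0.004,0,-0.15,0,0,0,1],[-0.004,0,-0.18,0,0,0,1],[-0.004,0,-0.18,0,0,0,1],[-0.004,0,-0.18,0,0,0,1]]'
python3 - <<'E'
from h import *
p,d=optics.camera("scene");cv2.imwrite("pics/sc4.png",cv2.resize(p[110:350,240:480,::-1],(600,600)));cv2.imwrite("pics/scene4.png",p[:,:,::-1]);np.save("pics/scene4.npy",d)
E
```

```text
time: 10.52
ee_pos: [0.5876, 0.2439, 0.1838]
tcp_rot: [179.9, 40.0, 92.5]
wrist_force: [-0.0, 0.3, 0.2]
opening: 0.0001
```

View pics/sc4.png

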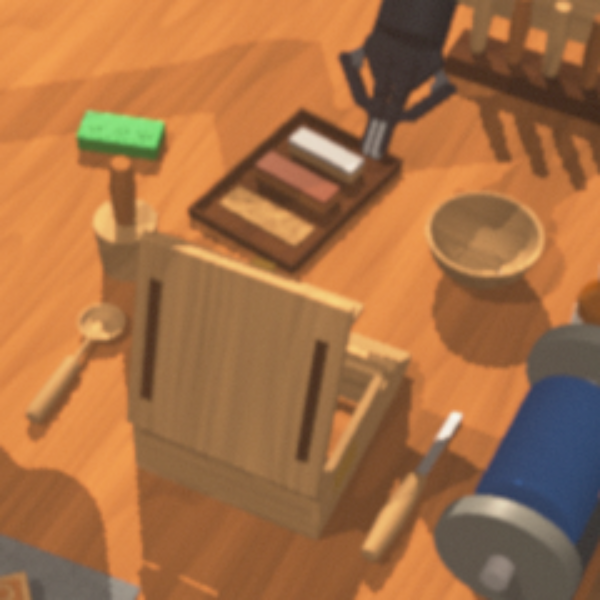

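The lid stands open. Now the wrist camera, looking into the compartment.

```bash
cat >> h.py <<'E'
def wcloud(o,d):
    i=optics.camera_info("wrist");K=i["camera_matrix"];M=i["mount"]
    v,u=np.mgrid[:480,:640].astype(float);X=(u-K[0,2])/K[0,0];Y=(v-K[1,2])/K[1,1];th=np.hypot(X,Y)+1e-9
    k=np.tan(th)/th;P=np.stack([X*k*d,Y*k*d,d],-1)
    T=P@M[:3,:3].T+M[:3,3]
    W=T@R.from_euler('xyz',o["tcp_rot"],degrees=True).as_matrix().T+o["ee_pos"];W[d==0]=np.nan
    return W
E
python3 - <<'E'
from h import *
o=telemetry.get_obs();p,d=optics.camera("wrist");W=wcloud(o,d)
cv2.imwrite("pics/w4.png",p[:,:,::-1]);np.save("pics/w4.npy",W)
C=np.stack([(W-CF)@XC,(W-CF)@YC,W[...,2]],-1)
np.save("pics/w4c.npy",C)
E
```

```text
(no output)
```

View pics/w4.png

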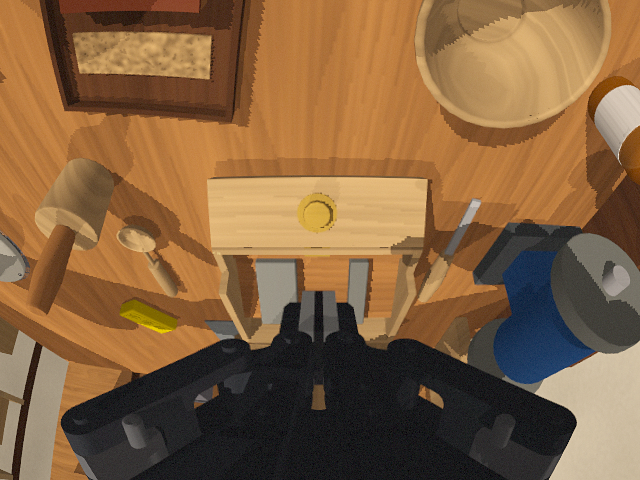

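The wrist view shows the narrow slip stone at px (358,288), the wide stone at (279,290), the button at (318,213) and the strip at (143,55). The narrow grey one is the slip stone; its 20 mm width is about half the other's.

Run:
```python
from h import *
W=np.load("pics/w4.npy");C=np.load("pics/w4c.npy");I=cv2.imread("pics/w4.png");H=cv2.cvtColor(I,cv2.COLOR_BGR2HSV)
g=H[...,1]<60
def box(u0,u1,v0,v1):
    m=np.zeros((480,640),bool);m[v0:v1,u0:u1]=1;return m
for n,b in(("slip",box(340,376,250,330)),("wide",box(250,305,250,300))):
    m=b&g&np.isfinite(C[...,0]);p=C[m]*1000
    A=np.c_[p[:,0],p[:,1],np.ones(len(p))];med=np.median(p,0)
    k=np.linalg.lstsq(A,p[:,2],rcond=None)[0];r=p[:,2]-A@k;ok=abs(r)<4;k=np.linalg.lstsq(A[ok],p[ok,2],rcond=None)[0]
    q=p[ok];print(n,len(p),"slope deg",np.degrees(np.arctan(k[:2])),"lo",np.percentile(q,1,axis=0).round(1),"hi",np.percentile(q,99,axis=0).round(1),"rect",cv2.minAreaRect(q[:,:2].astype(np.float32)))
    v,u=np.nonzero(m);print(u.min(),u.max(),v.min(),v.max())
print("latch",(C[205:220,310:326].reshape(-1,3)*1000).mean(0))
for u,v in((240,330),(209,178),(428,178),(320,178),(320,245),(320,258),(358,265),(358,315)): print(u,v,(C[v,u]*1000).round(1))
x,y,z=np.moveaxis(W,-1,0)
print("strip",rect(W,box(65,218,22,85)&(H[...,2]>110)&(z<.02)))
```

```text
slip 1267 slope deg [-21.22237744 -47.68485085] lo [-110.3   10.7   53.5] hi [145.3  55.6 193.3] rect ((16.360366821289062, 34.80292510986328), (258.7478332519531, 22.274179458618164), 5.859403133392334)
340 368 259 329
wide 1635 slope deg [17.37394853  1.04103385] lo [108.9 -64.   51.4] hi [130.6 -22.   58.9] rect ((118.13691711425781, -41.81035232543945), (47.51712417602539, 15.892474174499512), 70.42803192138672)
256 304 259 299
latch [nan nan nan]
240 330 [195.7 -95.2  85.5]
209 178 [  1.3 -98.3  12.7]
428 178 [ 12.4 109.3   1.9]
320 178 [-2.1  4.4 18.5]
320 245 [44.8  4.5 58.3]
320 258 [111.4   4.9  30.9]
358 265 [99.9 45.2 46.9]
358 315 [164.5  49.7  77.1]
strip {'c': (455.9, 277.4), 'wh': array([ 44.7, 112.5]), 'a': 80.5, 'z': np.float64(8.3), 'n': 5865, 'px': array([144.,  53.])}
```

Run:
```python
from h import *
C=np.load("pics/w4c.npy");I=cv2.imread("pics/w4.png");H=cv2.cvtColor(I,cv2.COLOR_BGR2HSV)
for v in range(256,326,4):
    s=[u for u in range(344,378) if H[v,u,1]<60]
    print(v,s[0] if s else 0,s[-1] if s else 0,[(C[v,u]*1000).round(0) for u in (s[0]+1,(s[0]+s[-1])//2,s[-1]-1)] if s else '')
```

```text
256 0 0 
260 350 367 [array([98., 38., 42.]), array([99., 45., 41.]), array([99., 54., 41.])]
264 350 368 [array([99., 38., 46.]), array([98., 46., 47.]), array([99., 55., 46.])]
268 349 367 [array([105.,  37.,  48.]), array([104.,  46.,  48.]), array([104.,  54.,  48.])]
272 349 367 [array([109.,  37.,  50.]), array([109.,  46.,  50.]), array([108.,  54.,  51.])]
276 349 367 [array([114.,  37.,  53.]), array([113.,  46.,  53.]), array([115.,  55.,  52.])]
280 349 366 [array([119.,  38.,  55.]), array([117.,  45.,  56.]), array([117.,  54.,  56.])]
284 349 365 [array([123.,  38.,  57.]), array([123.,  46.,  57.]), array([124.,  54.,  57.])]
288 348 365 [array([129.,  37.,  59.]), array([129.,  45.,  59.]), array([128.,  54.,  60.])]
292 348 365 [array([134.,  37.,  62.]), array([134.,  45.,  62.]), array([133.,  54.,  62.])]
296 348 365 [array([140.,  38.,  64.]), array([137.,  45.,  65.]), array([138.,  55.,  65.])]
300 348 364 [array([145.,  38.,  66.]), array([144.,  46.,  67.]), array([144.,  54.,  67.])]
304 344 364 [array([-103.,   13.,  186.]), array([150.,  44.,  70.]), array([149.,  54.,  70.])]
308 344 363 [array([-107.,   13.,  189.]), array([-106.,   16.,  189.]), array([155.,  54.,  72.])]
312 344 363 [array([-110.,   13.,  192.]), array([-110.,   16.,  192.]), array([161.,  54.,  75.])]
316 344 363 [array([-110.,   13.,  194.]), array([-112.,   15.,  195.]), array([166.,  55.,  78.])]
320 344 362 [array([-114.,   12.,  197.]), array([-113.,   15.,  197.]), array([171.,  54.,  81.])]
324 344 354 [array([-116.,   12.,  200.]), array([-114.,   14.,  199.]), array([-115.,   15.,  199.])]
```

```bash
cat >> h.py <<'E'
def cw(x,y,z): return CF+XC*x+YC*y+Z*z
d25=tilt(25).as_matrix()[:,2]
G=cw(.1388,.046,.0643)+.015*d25
E
python3 - <<'E'
from h import *
print(G); go(G-.1*d25,tilt(25))
E
```

```text
[0.6422871  0.00800536 0.05070538]
shift [-0.1225  0.045   0.1563] turn [-0.0011  0.2628  0.0008]
```

```bash
python3 -m inch '[[-0.02,0.01,0,0,0.04,0,0.5],[-0.045,0.02,0.02,0,0.09,0,0.5],[-0.07,0.03,0.045,0,0.14,0,0.5],[-0.09,0.04,0.07,0,0.19,0,0.5],[-0.11,0.045,0.095,0,0.24,0,0.5],[-0.122,0.045,0.12,0,0.263,0,0.5],[-0.122,0.045,0.145,0,0.263,0,0.5],[-0.122,0.045,0.156,0,0.263,0,0.5],[-0.122,0.045,0.156,0,0.263,0,0.5],[-0.122,0.045,0.156,0,0.263,0,0.5]]' 40
python3 - <<'E'
from h import *
go(G,tilt(25))
o=telemetry.get_obs();p,d=optics.camera("wrist")
cv2.imwrite("pics/w5.png",p[150:400,200:440,::-1].repeat(2,0).repeat(2,1))
E
```

```text
time: 11.45
ee_pos: [0.6398, 0.0513, 0.1415]
tcp_rot: [-179.9, 25.0, 92.5]
wrist_force: [1.2, 0.1, 0.5]
opening: 0.043
shift [-0.001   0.0008  0.1007] turn [-0.0021 -0.0008  0.0006]
```

View pics/w5.png

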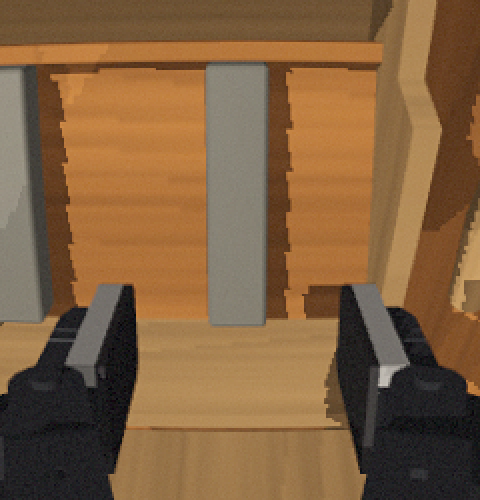

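The slip stone (crop 237,195) is centred between the fingers (inner faces at 135 and 342), with clearance to the wide stone and the side wall. Descending and gripping.

```bash
python3 -m inch '[[0,0,0.02,0,0,0,0.5],[0,0,0.045,0,0,0,0.5],[0,0,0.065,0,0,0,0.5],[0,0,0.08,0,0,0,0.5],[0,0,0.09,0,0,0,0.5],[-0.001,0.001,0.096,0,0,0,0.5],[-0.001,0.001,0.099,0,0,0,0.5],[-0.001,0.001,0.1,0,0,0,0.5],[-0.001,0.001,0.1,0,0,0,0.5]]' 40; python3 -m inch '[[0,0,0,0,0,0,0.7],[0,0,0,0,0,0,0.85],[0,0,0,0,0,0,0.95],[0,0,0,0,0,0,0.95],[0,0,0,0,0,0,0.95],[0,0,0,0,0,0,0.95],[0,0,0,0,0,0,0.95]]' 50
```

```text
time: 12.25
ee_pos: [0.6439, 0.009, 0.0528]
tcp_rot: [179.9, 24.9, 92.5]
wrist_force: [1.1, -0.3, 0.6]
opening: 0.0426
time: 12.83
ee_pos: [0.6439, 0.009, 0.0531]
tcp_rot: [179.9, 24.9, 92.5]
wrist_force: [-1.0, 2.6, 5.5]
opening: 0.0187
```

```bash
python3 -m inch '[[0,0,-0.003,0,0,0,0.95],[0,0,-0.01,0,0,0,0.95],[0,0,-0.025,0,0,0,0.95],[0,0,-0.045,0,0,0,0.95],[0,0,-0.07,0,0,0,0.95],[0,0,-0.1,0,0,0,0.95],[0,0,-0.13,0,0,0,0.95],[0,0,-0.16,0,0,0,0.95],[0,0,-0.18,0,0,0,0.95],[0,0,-0.18,0,0,0,0.95]]'
python3 - <<'E'
from h import *
go([.456,.271,.23],down(170.8))
go([.54,.18,.23],down(130))
E
```

```text
time: 13.67
ee_pos: [0.6408, 0.0862, 0.22]
tcp_rot: [179.7, 24.8, 92.5]
wrist_force: [1.3, 0.2, 0.1]
opening: 0.0182
shift [ 0.1705 -0.1762 -0.091 ] turn [-0.291   0.3674 -1.3431]
shift [ 0.0847 -0.0964 -0.0508] turn [-0.1362  0.4197 -0.6434]
```

```bash
python3 -m inch '[[0.013,-0.015,-0.008,-0.02,0.07,-0.1,0.95],[0.028,-0.03,-0.016,-0.04,0.14,-0.2,0.95],[0.042,-0.047,-0.025,-0.065,0.21,-0.31,0.95],[0.056,-0.063,-0.034,-0.09,0.28,-0.42,0.95],[0.07,-0.08,-0.042,-0.11,0.35,-0.53,0.95],[0.085,-0.096,-0.051,-0.136,0.42,-0.643,0.95],[0.1,-0.11,-0.058,-0.165,0.41,-0.76,0.95],[0.115,-0.123,-0.065,-0.19,0.4,-0.88,0.95],[0.13,-0.137,-0.072,-0.215,0.39,-1.0,0.95],[0.143,-0.15,-0.078,-0.24,0.38,-1.12,0.95],[0.157,-0.163,-0.085,-0.265,0.37,-1.23,0.95],[0.1705,-0.176,-0.091,-0.291,0.367,-1.343,0.95]]'
python3 -m inch '[[0,0,0,0,0,0,0.95],[0,0,0,0,0,0,0.95],[0,0,0,0,0,0,0.95],[0,0,0,0,0,0,0.95]]'
python3 - <<'E'
from h import *
o=telemetry.get_obs();p,d=optics.camera("wrist");W=wcloud(o,d)
cv2.imwrite("pics/w6.png",p[:,:,::-1]);np.save("pics/w6.npy",W);print(o["ee_pos"],o["tcp_rot"])
go([.456,.271,.23],down(170.8))
E
```

```text
time: 14.67
ee_pos: [0.4548, 0.2698, 0.2255]
tcp_rot: [-179.8, -0.3, 171.1]
wrist_force: [0.9, 1.2, -1.0]
opening: 0.0181
time: 15.0
ee_pos: [0.4562, 0.2688, 0.2257]
tcp_rot: [-179.8, -0.3, 170.6]
wrist_force: [0.3, 0.4, -1.0]
opening: 0.0184
[0.45621023 0.26875314 0.22571294] [-179.80870625   -0.28234892  170.56445308]
shift [ 0.0006  0.0022 -0.0043] turn [-0.0033 -0.0049 -0.0039]
```

View pics/w6.png

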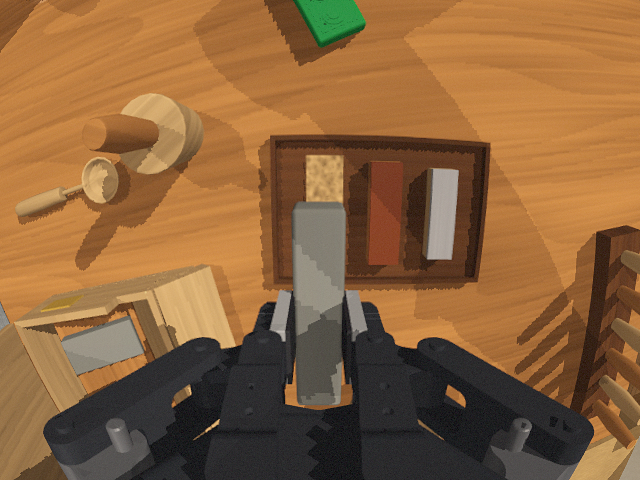

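The slip stone is held lengthwise. The strip's far end shows at px (306–345, 155–200) just beyond it. I'll measure both in the tool frame.

Run:
```python
from h import *
W=np.load("pics/w6.npy");I=cv2.imread("pics/w6.png");H=cv2.cvtColor(I,cv2.COLOR_BGR2HSV)
Rt=R.from_euler('xyz',[-179.8,-0.28,170.56],degrees=True).as_matrix();T=(W-[.4562,.2688,.2257])@Rt
T*=1000
sub=T[150:205,295:360];hs=H[150:205,295:360]
print("V along row 175:",hs[25,:,2][::2])
for v in (162,170,180,190,198):
    r=H[v,295:360,2]>110; u=np.nonzero(r)[0]+295
    print(v,u.min(),u.max(),T[v,u.min()].round(1),T[v,u.max()].round(1),W[v,u.min()].round(4),W[v,u.max()].round(4))
for v in range(148,162,2): print(v,H[v,325],T[v,325].round(1))
print("strip height", (W[160:198,310:340,2]*1000).mean())
m=np.zeros((480,640),bool);m[200:405,290:350]=1
m&=(H[...,1]<60)&(T[...,2]>-45)&(T[...,2]<20)
for v in range(202,404,20):
    u=np.nonzero(m[v])[0]; 
    if len(u): print("stone",v,u.min(),u.max(),T[v,u.min()+1].round(1),T[v,(u.min()+u.max())//2].round(1),T[v,u.max()-1].round(1))
```

```text
V along row 175: [118 115 114 115 113 110 213 214 208 198 195 200 205 192 181 173 191 194
 193 197 202 205 190 173 120 108 105 111  86  72  74  72  77]
162 295 346 [ 47.6 -21.  218.5] [ 47.6  28.6 220. ] [0.4046 0.2553 0.0075] [0.4128 0.3043 0.0058]
170 295 357 [ 39.6 -21.2 220.2] [ 39.9  39.5 219.3] [0.4124 0.2538 0.0058] [0.4222 0.3137 0.0064]
180 295 343 [ 29.8 -21.2 219.3] [ 29.8  25.8 219.8] [0.4221 0.2522 0.0066] [0.4299 0.2986 0.0059]
190 295 343 [ 19.7 -21.4 220.5] [ 19.9  25.9 219.1] [0.432  0.2503 0.0053] [0.4396 0.2971 0.0066]
198 298 343 [ 11.8 -18.5 219.7] [ 12.   26.  218.8] [0.4403 0.2519 0.0061] [0.4475 0.2958 0.0069]
148 [ 11 150  75] [ 61.2   8.1 219. ]
150 [ 11 159 120] [ 59.2   8.1 219.4]
152 [ 11 166 117] [ 57.3   8.1 219.8]
154 [ 13 164 126] [ 55.3   8.1 220.3]
156 [ 17 129 212] [ 53.5   8.1 217.3]
158 [ 17 133 195] [ 51.5   8.1 217.3]
160 [ 17 141 175] [ 49.5   8.1 218.2]
strip height nan
stone 202 299 337 [44.5 -5.9  2.5] [44.9  1.3  0. ] [44.5  8.5  2.2]
stone 222 292 344 [ 39.6  -7.8 -12.2] [ 39.9   1.3 -13.6] [ 39.7  10.3 -12.7]
stone 242 292 344 [ 31.9  -8.  -11.9] [ 32.3   1.3 -13.3] [ 31.8  10.6 -11.5]
stone 262 293 344 [ 24.2  -7.7 -12.2] [ 24.5   1.3 -13. ] [ 24.3  10.6 -12.6]
stone 282 293 343 [ 16.3  -7.9 -12.7] [ 16.7   1.3 -13.6] [ 16.4  10.4 -13. ]
stone 302 290 349 [  9.9  -8.9 -17.1] [  7.8   1.7 -12.4] [  9.9  12.6 -17.1]
stone 322 290 349 [  8.3  -8.1 -30.1] [ -0.8   1.7 -12.9] [  9.7  11.4 -32.6]
stone 342 290 348 [nan nan nan] [-10.5   1.7 -12.4] [  5.9  10.7 -39.5]
stone 362 290 349 [ -2.1  -7.8 -39.5] [-19.9   1.7 -13.3] [ -2.2  11.3 -39.4]
stone 382 290 349 [-12.1  -8.3 -37.7] [-31.2   1.7 -12.5] [-10.5  11.6 -39.8]
stone 402 298 339 [-42.8  -7.3 -12.7] [-41.9   1.3 -13.6] [-42.9  10.3 -12.6]
```

The stone lies level in the grip: centre at tool (1,1.3), top at -13 mm, bottom about 5 mm beyond the TCP. The strip centre reads tool (-0.5,7.7), while the fixed cameras put it about 6 mm less in y. I'll shift part of the way, go down and measure again.

```bash
python3 -m inch '[[-0.001,0.004,0.02,0,0,0,0.95],[-0.001,0.005,0.05,0,0,0,0.95],[-0.001,0.005,0.08,0,0,0,0.95],[-0.001,0.005,0.11,0,0,0,0.95],[-0.001,0.005,0.135,0,0,0,0.95],[-0.001,0.005,0.15,0,0,0,0.95],[-0.001,0.005,0.16,0,0,0,0.95],[-0.001,0.005,0.165,0,0,0,0.95],[-0.001,0.005,0.165,0,0,0,0.95],[-0.001,0.005,0.165,0,0,0,0.95]]'
python3 - <<'E'
from h import *
o=telemetry.get_obs();p,d=optics.camera("wrist");W=wcloud(o,d)
T=1000*(W-o["ee_pos"])@R.from_euler('xyz',o["tcp_rot"],degrees=True).as_matrix()
cv2.imwrite("pics/w7.png",p[120:380,200:480,::-1].repeat(2,0).repeat(2,1));np.save("pics/w7.npy",T);print(o["ee_pos"],o["tcp_rot"])
E
```

```text
time: 15.88
ee_pos: [0.4573, 0.2739, 0.0619]
tcp_rot: [-179.9, -0.2, 170.7]
wrist_force: [0.9, -0.9, -0.0]
opening: 0.0187
[0.45726712 0.27387964 0.06185791] [-179.87482332   -0.23108371  170.67382982]
```

View pics/w7.png

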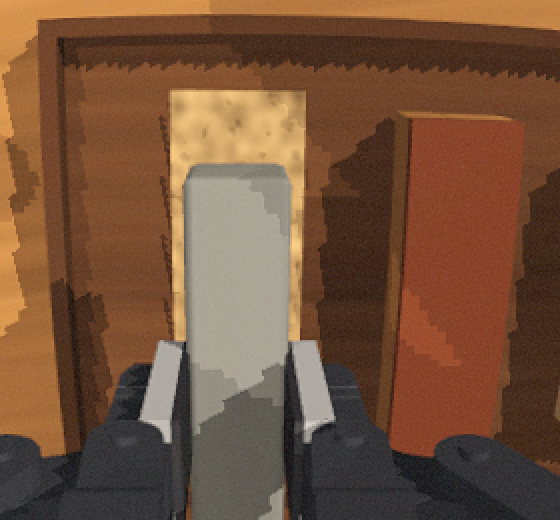

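The stone hangs over the strip: strip edges at crop x 170–306, far end at y 90, stone 186–291.

Run:
```python
import numpy as np
T=np.load("pics/w7.npy")
c=lambda x,y:T[int(120+y/2),int(200+x/2)].round(1)
for n,x,y in(("L far",174,100),("R far",302,100),("L",178,200),("R",300,200),("L lo",179,320),("R lo",298,310),("end",238,94),("stone tip",238,184),("stone L",192,250),("stone R",286,250)): print(n,c(x,y))
```

```text
L far [ 53.2 -15.2  54.2]
R far [53.3 18.8 53.1]
L [ 26.  -14.5  53.4]
R [26.2 18.7 52.1]
L lo [ -8.8 -15.2  52.8]
R lo [-5.9 18.9 53.2]
end [54.7  1.9 53.5]
stone tip [ 43.3   1.7 -12.4]
stone L [ 30.9  -6.8 -12.3]
stone R [ 30.7  10.6 -11.8]
```

Aligned to about 1 mm, with about 48 mm left to descend.

```bash
python3 -m inch '[[0,0,0.012,0,0,0,0.95],[0,0,0.024,0,0,0,0.95],[0,0,0.033,0,0,0,0.95],[0,0,0.039,0,0,0,0.95],[0,0,0.043,0,0,0,0.95],[0,0,0.045,0,0,0,0.95],[0,0,0.046,0,0,0,0.95],[0,0,0.046,0,0,0,0.95],[0,0,0.046,0,0,0,0.95]]'; python3 -m inch '[[0,0,0.001,0,0,0,0.95],[0,0,0.002,0,0,0,0.95],[0,0,0.002,0,0,0,0.95],[0,0,0.002,0,0,0,0.95]]'
```

```text
time: 16.68
ee_pos: [0.4567, 0.2739, 0.0154]
tcp_rot: [-179.9, -0.3, 170.7]
wrist_force: [0.6, -0.1, -0.3]
opening: 0.0184
time: 17.02
ee_pos: [0.4567, 0.2739, 0.0137]
tcp_rot: [-179.9, -0.2, 170.7]
wrist_force: [-0.7, 0.2, 5.2]
opening: 0.0187
```

Contact reads 5 N. Releasing gently and backing up.

```bash
python3 -m inch '[[0,0,0,0,0,0,0.75],[0,0,0,0,0,0,0.6],[0,0,0,0,0,0,0.55],[0,0,0,0,0,0,0.55],[0,0,0,0,0,0,0.55],[0,0,-0.01,0,0,0,0.55],[0,0,-0.03,0,0,0,0.55],[0,0,-0.06,0,0,0,0.55],[0,0,-0.1,0,0,0,0.55],[0,0,-0.14,0,0,0,0.55],[0,0,-0.18,0,0,0,0.55],[0,0,-0.2,0,0,0,0.55]]' 20
python3 -m inch '[[0,0,0,0,0,0,0.55],[0,0,0,0,0,0,0.55],[0,0,0,0,0,0,0.55],[0,0,0,0,0,0,0.55]]'
python3 - <<'E'
from h import *
o=telemetry.get_obs();p,d=optics.camera("wrist");W=wcloud(o,d)
H=cv2.cvtColor(p,cv2.COLOR_RGB2HSV);x,y,z=np.moveaxis(W,-1,0)
m=(z>.018)&(z<.034)&(H[...,1]<70)&(abs(x-.457)<.08)&(abs(y-.275)<.03)
print("slip",rect(W,m));print(o["opening"],o["wrist_force"])
s,ds=optics.camera("scene");Ws=cloud("scene",ds);X,Y,ZZ=np.moveaxis(Ws,-1,0)
print("mould",rect(Ws,(abs(ZZ-.025)<.008)&(Y<-.2)&(Y>-.42)&(abs(X-.5)<.1)))
l=(X>.52)&(X<.66)&(ZZ>.15)&(ZZ<.32)&(abs(Y+.08)<.12)
q=Ws[l];k=np.polyfit(q[:,2],q[:,1],1);print("lid angle",np.pi/2-np.arctan(k[0]),len(q))
cv2.imwrite("pics/end.png",np.hstack([p[60:340,180:520,::-1],s[110:390,190:530,::-1]]))
E
```

```text
time: 18.02
ee_pos: [0.4581, 0.2745, 0.2191]
tcp_rot: [179.9, -0.0, 170.7]
wrist_force: [1.1, 1.3, 0.2]
opening: 0.0381
time: 18.35
ee_pos: [0.4571, 0.2739, 0.2119]
tcp_rot: [-179.8, -0.4, 170.7]
wrist_force: [-0.1, -0.9, 0.0]
opening: 0.0387
slip {'c': (457.3, 275.6), 'wh': array([19.1, 88.9]), 'a': 80.5, 'z': np.float64(26.5), 'n': 2016, 'px': array([319., 216.])}
0.03873684420911465 [-0.09488988 -0.87930733  0.01573873]
mould {'c': (500.1, -318.5), 'wh': array([ 49.7, 104.4]), 'a': 43.0, 'z': np.float64(24.4), 'n': 835, 'px': array([243., 359.])}
lid angle 1.3171323534107917 3531
```

View pics/end.png

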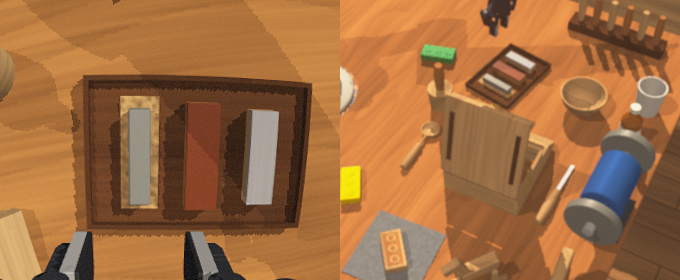

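The slip stone lies on the strip at (140,157), the mould is on the mat at (395,250), the lid is open, and the gripper is clear. Handing in.

```bash
python3 -c "from workcell import order; print(order.job_done())"
```

```text
the job is handed in; nothing more can be done
None
```

The job is done and handed in at about 18.4 s on the robot's clock, but no verdict was reported. I laid the mould board on the mat, pushed the latch button with closed fingers square to the slope, and withdrew while the lid sprang open by itself. Then I gripped the slip stone square to its bed and set it down on the cork strip with about 5 N of contact before releasing it.

**What the last checks showed:**
- **Slip stone:** it lies flat with its top at 26.5 mm (25 mm expected, and the wrist camera reads about 1 mm high). Its centre is (457, 276) mm, about 1 mm from the strip centre the wrist camera measured, and it is lengthwise on the strip.
- **Mould board:** it lies flat, within about 3 mm of the mat's centre.
- **Lid:** it measures about 1.32 rad open.
- **Gripper:** it is about 0.2 m clear of the tray, with wrist force near zero.
- **Other things:** the file block, strop, wide stone, mallet and the rest look undisturbed in the pictures. I did not measure their positions again.

**One disagreement:** the fixed cameras put the strip's centre about 6 mm lower in y than the wrist camera did. I went by the close wrist view, and the last picture shows the stone centred on the strip. Either reading keeps it inside the 12 mm limit.

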